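Dry-fit a half-lapped glazed-door frame on the pin board

ROBOT

A 6-joint arm with a two-finger parallel gripper is mounted at the origin on a cart in front of the work surface, level with it; the furniture and walls round the work are solid. World frame = base frame: x ahead of the robot, y to its left, z up, the work surface at z = 0. Lengths are in mm, angles in rad, forces in N, time in s.
With the tool pointing down it reaches from about 350 to 1000 mm from the base axis. Payload 7.1 kg.
Tool frame: the origin (TCP) lies at the very end of the fingers, on their centre line; the grasp point (between the pads) lies 19 mm behind it (arm.hold_point_z is the distance from the TCP to the grasp point, in mm); y points along the fingers, x is the direction in which the jaws open and shut, and the axes are right-handed (so a half turn about y gives the same grasp; the last joint's range is limited). The gripper opens to 85 mm and grips with 20 to 120 N. Pads are 22 mm wide; open, the fingers measure 114 mm over their backs; the gripper's body (76 mm by 85 mm) begins 54 mm behind the grasp point. The pads swing forward as they close: fully open they stand 13 mm farther back than shut.
Start: joints at [-1.362, 0.423, 1.63, -0, 1.089, -0.019], TCP at [141.166, -608.832, 231.319] pointing down, gripper open.
Joint ranges: [-3, 3], [-0.9, 2.11], [0.09, 2.58], [-1.31, 4.45], [0.11, 2.69], [-2.54, 2.54]. Speed limits (rad/s): [2.39, 2.39, 3.01, 3.14, 3.14, 3.14].

INTERFACE

Orientations are given as [roll, pitch, yaw] about the fixed x, y, z axes, in that order (R = Rz(yaw) Ry(pitch) Rx(roll)).
In Python, from station import arm gives the robot as it stands.
- The arm moves only by the tool send_rows, never from a script. Its argument "motion" is a list that holds one entry, the list of rows, each a list of 5 numbers: the closure, from 0 (fully open) to 1 (shut), then the shift along the tool's x, y, z in mm, then the turn about the tool's y in degrees. In form: [[[gripper, dx, dy, dz, spin], ...]]. A call has 1 to 10 rows; each row shifts and turns the commanded pose from where the row before left it, along the tool's axes as they then stand; what a row does not reach is not made up. A row lasts 1/10 s, in which the tool goes at most 50 mm and 8.59 degrees, less where a joint would pass 70% of its speed; a pose out of reach is approached as far as the arm can. A call is refused whole if a number of a shift passes 50 or a number of a turn 8.59, either way. A call with a gripper value outside its range is refused whole. The fingers move at their own pace and stop on an object; "newtons" is the grip in N (left out, the last holds). Time passes only in rows, so rows that do not move let the fingers close. It gives the time, the measured TCP pose, the force and the opening at its end, in the units of the state.
- arm.get_state(): the state, without advancing time (a new reading comes with each control period).
- arm.read_camera(name): name is "side" or "top" or "wrist"; returns a dict with "color" (384x512x3 uint8, blue, green, red), "fx", "fy", "cx", "cy" (pixels), "dist_coeffs" ([k1, k2, p1, p2, k3] as OpenCV has them; the pictures are not rectified), "R" (3x3) and "t" (3): a world point X has camera coordinates R X + t. Camera axes: x right, y down, z forward; pixel columns grow to the right and rows downward; lengths in mm; the calibration is good to about 2 mm. A picture is of the moment at which its call begins. There is no depth.
- arm.finish_job(): hands the job in, once; it reports no verdict.
The state is a dict: "clock": time; "joints": joint angles; "joint_velocities": joint speeds; "joint_torque": joint torques, N m; "tool_pos": TCP position; "ee_rot": TCP orientation; "force": force on the tool from outside, world axes, zero at the start; "ft_torque": the same for the moment, N m; "width": finger opening in mm.
Only numpy, scipy, OpenCV 4.12 (cv2) and the standard library are available. Lean on these libraries where they do the work, as an engineer would, in place of code of your own. Each camera call takes 0.05 s, during which the arm holds its last target. There are 200 camera calls.

TASK

Dry-fit the little door frame on the plywood pin board: lay the two stiles flat between their dowel pins, one at the left and one at the right, lap notches up and both wide notches at the end nearest the robot; then lay the wide bottom rail into the wide notches and the narrow top rail into the narrow ones, the bottom rail's stopped housing opening towards the top rail; and finally drop the plain muntin between the rails, its ends in their middle housings. All five pieces must end fully home, flat on the board with their tops flush, and let go; leave the block plane, the roll of tape and the folding rule where they lie.

Things in the scene. Friction and masses are not known exactly. Their poses are not given: they have to be found in the camera images.
- pin_board: Fixed board of dark film-faced ply 290 (x) x 250 (y) x 18 mm, turned at most 0.25 rad; origin: centre of underside, x away from the robot. Dowel pins 10 high make two berths for the stiles (1.5 play). In the finished frame all pieces have the board's yaw and rest on its top (origin z = 18); origins at (x, y): stiles (0, 88) and (0, -88), bottom rail (-75, 0), top rail (82, 0), muntin (8, 0).
- stile_a: Pale wood bar 250 (x) x 36 (y) x 28 mm, same as stile_b; either may go left or right. Origin: centre of underside. Two notches across its top, 14.5 deep: wide from x = -104.5 to -45.5, narrow from x = 61.5 to 102.5. Grip across y near the origin, pads 12 or more above its underside (pins are 10 high). Starts flat, notches up, x away from the robot within 0.22 rad. 0.14 kg.
- stile_b: Second stile, identical to stile_a in sizes, axes and start.
- bottom_rail: Wide rail 208 (y) x 54 (x) x 28 mm. Origin: centre of underside. Ends (|y| over 68) are laps, only z = 14 to 28, that lie in the wide notches (2 mm play). Housing in the middle of its top, 35 wide (y), 9 deep, open at +x, stopped at x = -11. Grip across x at the middle, pads below z = 19, tips 5 over its underside. Starts flat, housing up, yaw pi/2 within 0.22. 0.16 kg.
- top_rail: Narrow rail 208 (y) x 36 (x) x 28 mm. Origin: centre of underside. Ends (|y| over 68) are laps, only z = 14 to 28, that lie in the narrow notches (2 mm play). Housing in the middle of its top, 35 wide, 9 deep, right across: same both ways round. Grip across x at the middle, pads below z = 19, tips 5 over its underside. Starts flat, housing up, yaw -pi/2 within 0.22. 0.11 kg.
- muntin: Plain-topped bar 178 (x) x 30 (y) x 28 mm, the shortest and narrowest, same both ways round. Origin: centre of underside. Ends (|x| over 53) are laps, only the upper 8.5 mm, that lie in the rails' 35 wide housings; its body drops between the rails (2.5 to 3 mm play). Grip across y at the middle. Starts flat, laps underneath, x away from the robot within 0.22 rad. 0.07 kg.
- block_plane: Bystander: block plane with green sides, 50 x 160 x 55 mm, behind the work at the right. Origin: centre of underside.
- masking_tape: Bystander: roll of masking tape lying flat, 111 mm across, 25 high, behind the work at the left. Origin: centre of underside.
- folding_rule: Bystander: closed yellow folding rule, 17 x 239 x 18 mm, lying across behind the board. Origin: centre of underside.

How it is judged (in metres and radians):
On the way, in this order (a step that is already met when the one before it is completed fails the run):
1. both stiles lie home between their pins, one left, one right (((x of stile_a in the frame of pin_board between -0.006 and 0.006 m and y of stile_a in the frame of pin_board between 0.082 and 0.094 m and z of stile_a in the frame of pin_board between 0.015 and 0.021 m and angle between each of stile_a, stile_b's own z axis and vertical below 0.04 rad and angle between the x axis of each of stile_a, stile_b and the x axis of pin_board, either way round below 0.06 rad and x of stile_b in the frame of pin_board between -0.006 and 0.006 m and y of stile_b in the frame of pin_board between -0.094 and -0.082 m and z of stile_b in the frame of pin_board between 0.015 and 0.021 m) or (x of stile_a in the frame of pin_board between -0.006 and 0.006 m and y of stile_a in the frame of pin_board between -0.094 and -0.082 m and z of stile_a in the frame of pin_board between 0.015 and 0.021 m and angle between each of stile_a, stile_b's own z axis and vertical below 0.04 rad and angle between the x axis of each of stile_a, stile_b and the x axis of pin_board, either way round below 0.06 rad and x of stile_b in the frame of pin_board between -0.006 and 0.006 m and y of stile_b in the frame of pin_board between 0.082 and 0.094 m and z of stile_b in the frame of pin_board between 0.015 and 0.021 m))), for 0.2 s.
2. bottom and top rail lie home in the stiles' notches (((x of stile_a in the frame of pin_board between -0.006 and 0.006 m and y of stile_a in the frame of pin_board between 0.082 and 0.094 m and z of stile_a in the frame of pin_board between 0.015 and 0.021 m and angle between each of stile_a, stile_b's own z axis and vertical below 0.04 rad and angle between the x axis of each of stile_a, stile_b and the x axis of pin_board, either way round below 0.06 rad and x of stile_b in the frame of pin_board between -0.006 and 0.006 m and y of stile_b in the frame of pin_board between -0.094 and -0.082 m and z of stile_b in the frame of pin_board between 0.015 and 0.021 m) or (x of stile_a in the frame of pin_board between -0.006 and 0.006 m and y of stile_a in the frame of pin_board between -0.094 and -0.082 m and z of stile_a in the frame of pin_board between 0.015 and 0.021 m and angle between each of stile_a, stile_b's own z axis and vertical below 0.04 rad and angle between the x axis of each of stile_a, stile_b and the x axis of pin_board, either way round below 0.06 rad and x of stile_b in the frame of pin_board between -0.006 and 0.006 m and y of stile_b in the frame of pin_board between 0.082 and 0.094 m and z of stile_b in the frame of pin_board between 0.015 and 0.021 m)) and x of bottom_rail in the frame of pin_board between -0.083 and -0.067 m and y of bottom_rail in the frame of pin_board between -0.008 and 0.008 m and z of bottom_rail in the frame of pin_board between 0.015 and 0.021 m and angle between each of bottom_rail, top_rail's own z axis and vertical below 0.04 rad and angle between the x axis of each of bottom_rail, top_rail and the x axis of pin_board, either way round below 0.06 rad and x of top_rail in the frame of pin_board between 0.074 and 0.09 m and y of top_rail in the frame of pin_board between -0.008 and 0.008 m and z of top_rail in the frame of pin_board between 0.015 and 0.021 m), for 0.2 s.
At the end, for the whole second after the job is handed in: All five pieces at rest on the pin board: undersides within 3 mm of its top, tilted under 0.04 rad, turned under 0.06 rad from its axes; stiles within 6 mm (along each board axis) of their berth centres, rails and muntin within 8 mm of their places (all of step 2 and x of muntin in the frame of pin_board between 0 and 0.016 m and y of muntin in the frame of pin_board between -0.008 and 0.008 m and z of muntin in the frame of pin_board between 0.015 and 0.021 m and angle between muntin's own z axis and vertical below 0.04 rad and angle between the x axis of muntin and the x axis of pin_board, either way round below 0.06 rad and linear speed of each of stile_a, stile_b, bottom_rail, top_rail, muntin below 0.02 m/s); the robot touches nothing.
It fails at once if block plane disturbed: moved more than 25 mm (distance of block_plane from where it was at the start of the episode above 0.025 m).
It fails at once if roll of tape disturbed: moved more than 25 mm (distance of masking_tape from where it was at the start of the episode above 0.025 m).
It fails at once if folding rule disturbed: moved more than 25 mm (distance of folding_rule from where it was at the start of the episode above 0.025 m).
It also fails if it takes over 112 s, if anything falls off the work surface, if the arm or the gripper's body presses on something with over 40 N, if the wrist force passes 120 N, or if a joint passes its speed limit or range.

## Working session

There is one attempt and no reset: what is moved stays moved. The work goes in short steps, Python scripts to look and compute and a tool call to move; the robot and the scene stay as the last step left them, time stands still between calls to the robot, and variables do not carry over. Pictures are saved under pics/ and viewed, about 12 in all and at most 16, crops included, and the job is handed in when it is done.

Besides the shell and the picture viewer there is one more tool, called after "Emit:" as name(argument=value, ...), one argument or row to a line, values as JSON. send_rows: Moves the arm, as the interface text tells. Its arguments: {"type":"object","properties":{"motion":{"type":"array"},"newtons":{"type":"number"}},"required":["motion"]}

```bash
ls; mkdir -p pics; python3 - <<'E'
from station import arm
import cv2,numpy as np
print(arm.get_state(), arm.hold_point_z)
for n in("top","side"):
    c=arm.read_camera(n);cv2.imwrite(f"pics/{n}0.png",c["color"]);print(n,c["fx"],c["fy"],c["cx"],c["cy"],c["dist_coeffs"],np.round(c["R"],3),np.round(c["t"],1), -c["R"].T@c["t"] if 1 else 0)
im=cv2.imread("pics/top0.png");cv2.imwrite("pics/top0b.png",cv2.resize(im,(800,600),interpolation=cv2.INTER_CUBIC))
E
```

```text
pics
{'clock': 0.0, 'joints': array([-1.36204211e+00,  4.23836436e-01,  1.63070847e+00, -2.07380062e-05,
        1.08858253e+00, -1.90233413e-02]), 'joint_velocities': array([-2.23383836e-03, -1.13421559e-03,  7.57914347e-04,  1.21112200e-03,
        8.62479433e-06, -3.54605777e-04]), 'joint_torque': array([ 1.18871199e-04, -5.57391357e+01, -2.81746262e+01, -4.59763896e-05,
        7.35024980e-03,  4.74036650e-07]), 'tool_pos': array([ 141.02423312, -608.31549131,  230.54117746]), 'ee_rot': array([-1.57078549e+00,  1.53485230e-03, -1.34300913e+00]), 'force': array([0.14294473, 0.56782053, 0.71699152]), 'ft_torque': array([-0.02280772, -0.02804305,  0.031641  ]), 'width': 85.37589083846369} 18.700000000000003
top 421.78552066299966 421.78552066299966 259.8063062278619 197.0833616328421 [-0.1592  0.      0.      0.      0.    ] [[ 0.028 -1.     0.004]
 [-0.983 -0.029 -0.18 ]
 [ 0.18   0.001 -0.984]] [ -22.5  657.6 1381.3] [ 398.10492003   -5.72163628 1477.2988996 ]
side 428.859835275238 428.859835275238 258.81314703798853 187.3199673512523 [-0.00765056  0.          0.          0.          0.        ] [[-0.971 -0.237 -0.012]
 [-0.081  0.377 -0.923]
 [ 0.223 -0.895 -0.385]] [ 645.    73.8 1422.3] [ 315.13921342 1398.40308301  624.15324641]
```

View pics/top0b.png

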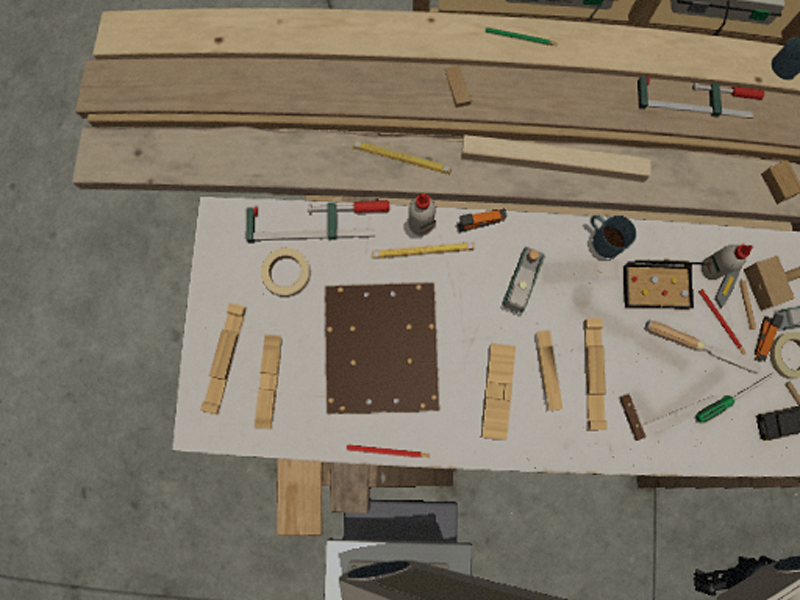

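View pics/side0.png

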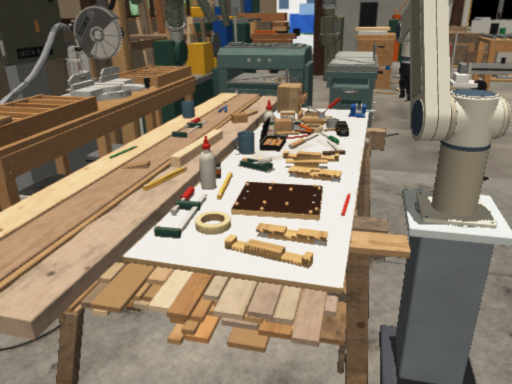

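```bash
cat > h.py <<'E'
import cv2,numpy as np
from station import arm
def cast(c,px,z):
    K=np.array([[c["fx"],0,c["cx"]],[0,c["fy"],c["cy"]],[0,0,1]])
    u=cv2.undistortPoints(np.float64(px).reshape(-1,1,2),K,np.float64(c["dist_coeffs"])).reshape(-1,2)
    d=np.c_[u,np.ones(len(u))]@c["R"]; o=-c["R"].T@c["t"]
    return (o+d*((z-o[2])/d[:,2])[:,None])[:,:2]
def rect(p):
    (x,y),(w,h),a=cv2.minAreaRect(np.float32(p))
    if w<h: w,h,a=h,w,a+90
    return np.round([x,y,w,h],1),round((a+90)%180-90,1)
def snap(n,f,s=None):
    c=arm.read_camera(n);im=c["color"];cv2.imwrite(f"pics/{f}.png",im if not s else cv2.resize(im,None,fx=s,fy=s,interpolation=cv2.INTER_CUBIC));return c
E
python3 - <<'E'
from h import *
c=snap("top","t1");im=c["color"];hsv=cv2.cvtColor(im,cv2.COLOR_BGR2HSV)
m=((hsv[...,1]>70)&(hsv[...,2]>90)).astype(np.uint8)*255
m[:170]=0;m[:, :112]=0;m[285:]=0
dk=((hsv[...,2]<95)).astype(np.uint8)*255;dk[:170]=0;dk[270:]=0
for nm,mm,z in(("wood",m,28),("dark",dk,18)):
    for k in cv2.findContours(mm,cv2.RETR_EXTERNAL,cv2.CHAIN_APPROX_NONE)[0]:
        if cv2.contourArea(k)>300 and k[:,0,0].max()<420: print(nm,cv2.boundingRect(k),rect(cast(c,k.reshape(-1,2),z)))
# pins
b=m.copy()
for k in cv2.findContours(b,cv2.RETR_EXTERNAL,cv2.CHAIN_APPROX_NONE)[0]:
    x,y,w,h=cv2.boundingRect(k)
    if 200<x<285 and 175<y<270 and w<8: print("pin",cast(c,[[x+w/2-.5,y+h/2-.5]],28).round(0))
cv2.imwrite("pics/t1c.png",cv2.resize(im[180:290,110:410],(800,293),interpolation=cv2.INTER_CUBIC))
E
```

```text
wood (308, 220, 22, 61) (array([ 484.9, -211.3,  208.2,   56.7]), -4.9)
wood (163, 214, 17, 61) (array([491. , 297.1, 206.6,  40.8]), -2.8)
wood (344, 212, 16, 51) (array([ 533.8, -324. ,  177. ,   32.5]), 9.5)
wood (374, 203, 14, 73) (array([ 529. , -429.2,  251.6,   42.5]), 1.5)
wood (128, 194, 29, 71) (array([539.1, 402.7, 249.3,  43.1]), -11.2)
dark (208, 181, 73, 84) (array([575.1,  51.3, 287.4, 245.7]), 3.4)
pin [[429.  85.]]
pin [[427. 141.]]
pin [[427. 156.]]
pin [[436. -19.]]
pin [[435.   5.]]
pin [[435.  20.]]
pin [[434.  34.]]
pin [[433.  57.]]
pin [[441. -79.]]
pin [[438. 131.]]
pin [[454. -68.]]
pin [[452.  17.]]
pin [[456. -79.]]
pin [[454. 158.]]
pin [[467. 165.]]
pin [[473. -71.]]
pin [[474. 165.]]
pin [[490. -78.]]
pin [[488. 166.]]
pin [[540. -73.]]
pin [[540. 111.]]
pin [[547. -14.]]
pin [[563. -73.]]
pin [[611. 167.]]
pin [[616. 114.]]
pin [[624. -11.]]
pin [[627. -61.]]
pin [[641. 177.]]
pin [[646. -68.]]
pin [[659. -67.]]
pin [[654. 177.]]
pin [[666. 178.]]
pin [[673. 178.]]
pin [[693. 179.]]
pin [[703. 146.]]
pin [[705. 180.]]
pin [[709. 163.]]
pin [[716.  55.]]
pin [[715.  76.]]
pin [[716. -59.]]
```

View pics/t1c.png

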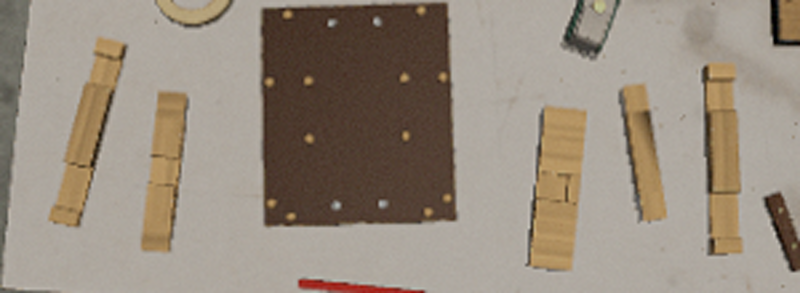

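Emit:
send_rows(
  motion=[
    [[0,0,0,0,5.8],[0,0,0,0,5.8],[0,-21,0,49,0],[0,-21,0,49,0],[0,-21,0,49,0],[0,-21,0,49,0],[0,-21,0,49,0],[0,-21,0,49,0],[0,-21,0,49,0],[0,-21,0,49,0]],
  ],
  newtons=40,
)

```text
clock: 1.15
tool_pos: [506.3, -440.7, 231.1]
ee_rot: [-1.571, 0.0, -1.545]
force: [-0.3, -0.7, 0.2]
width: 85.4
```

```bash
python3 - <<'E'
from h import *
c=snap("wrist","w1");s=arm.get_state();print(s["clock"],s["tool_pos"].round(1),np.degrees(s["ee_rot"]).round(2),s["joints"].round(2));print(c["R"].round(3),-c["R"].T@c["t"],c["fx"])
E
```

```text
1.2 [ 512.9 -437.4  231.2] [-8.977e+01  5.000e-02 -8.835e+01] [-0.73  0.49  1.51  0.    1.13  0.82]
[[ 0.026 -1.    -0.   ]
 [-0.961 -0.025  0.274]
 [-0.274 -0.007 -0.962]] [ 575.61206377 -438.31961847  375.19933499] 271.51452282501293
```

View pics/w1.png

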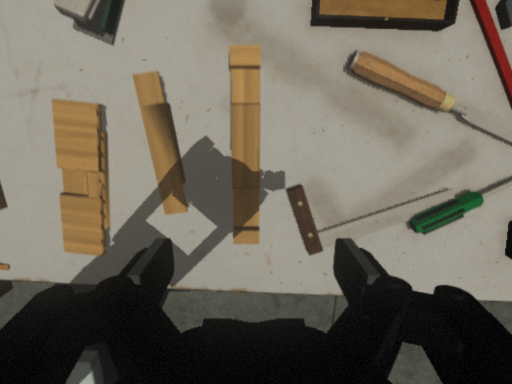

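```bash
cat >> h.py <<'E'
def woods(c,z=28,amin=800):
    hsv=cv2.cvtColor(c["color"],cv2.COLOR_BGR2HSV)
    m=((hsv[...,1]>95)&(hsv[...,0]<28)&(hsv[...,0]>8)&(hsv[...,2]>40)).astype(np.uint8)*255
    m=cv2.morphologyEx(m,cv2.MORPH_OPEN,np.ones((3,3)))
    for k in cv2.findContours(m,cv2.RETR_EXTERNAL,cv2.CHAIN_APPROX_NONE)[0]:
        if cv2.contourArea(k)>amin: print(cv2.boundingRect(k),*rect(cast(c,k.reshape(-1,2),z)))
def st():
    s=arm.get_state();print("t",round(s["clock"],2),s["tool_pos"].round(1),"yaw",np.degrees(s["ee_rot"][2]).round(2),"F",s["force"].round(1),"w",round(s["width"],1));return s
E
python3 - <<'E'
from h import *
c=arm.read_camera("wrist");st();woods(c)
E
```

```text
t 1.25 [ 509.9 -438.9  231. ] yaw -88.24 F [-0.5 -1.4 -0.5] w 85.4
(57, 106, 56, 155) [ 484.2 -215.2  209.2   66.4] -4.9
(138, 79, 52, 141) [ 534.7 -325.1  177.9   35.7] 9.2
(355, 61, 101, 58) [ 618.  -620.2  134.6   27.3] 68.8
(233, 54, 31, 196) [ 529.  -429.8  250.2   35.4] 1.6
(322, 0, 127, 29) [ 700.9 -580.6  144.    28.5] -87.6
```

Emit:
send_rows(
  motion=[
    [[0,-9,0,19,0],[0.2,0,45,0,0],[0.2,0,45,0,0],[0.2,0,45,0,0],[0.2,0,45,0,0],[0.2,0,25,0,0],[0.2,0,12,0,0],[0.2,0,0,0,0],[0.2,0,0,0,0]],
  ],
)

```text
clock: 2.15
tool_pos: [524.2, -433.3, 15.5]
ee_rot: [-1.569, -0.001, -1.546]
force: [0.0, 0.7, 0.2]
width: 68.0
```

```bash
python3 - <<'E'
from h import *
c=snap("wrist","w2");st()
E
```

```text
t 2.2 [ 524.5 -433.6   16.2] yaw -88.57 F [ 0.8 -0.6  0. ] w 68.5
```

View pics/w2.png

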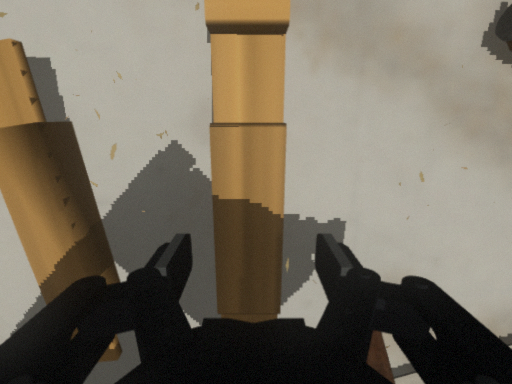

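Emit:
send_rows(
  motion=[
    [[0.3,-3,2,4,0],[1,0,0,0,0],[1,0,0,0,0],[1,0,0,0,0],[1,0,0,0,0],[1,0,0,0,0]],
  ],
  newtons=60,
)

```text
clock: 2.8
tool_pos: [528.3, -429.8, 13.7]
ee_rot: [-1.569, -0.001, -1.545]
force: [0.2, 1.0, 5.1]
width: 34.3
```

```bash
python3 - <<'E'
from h import *
st()
E
```

```text
t 2.8 [ 528.3 -429.8   13.7] yaw -88.54 F [0.2 1.  5.1] w 34.3
```

Emit:
send_rows(
  motion=[
    [[1,0,-50,0,0],[1,0,-50,0,0],[1,-20,-40,3,0],[1,-48,0,8,0],[1,-48,0,8,0],[1,-48,0,8,0],[1,-48,0,8,0],[1,-48,0,8,0],[1,-48,0,8,0],[1,-48,0,8,0]],
  ],
)

```text
clock: 3.8
tool_pos: [577.1, -70.1, 152.5]
ee_rot: [-1.571, -0.0, -1.546]
force: [0.7, -0.0, -1.9]
width: 34.7
```

Emit:
send_rows(
  motion=[
    [[1,-36,0,3,-1.9],[1,0,0,0,0],[1,0,0,0,0],[1,0,0,0,0]],
  ],
)

```text
clock: 4.2
tool_pos: [579.3, -36.7, 152.3]
ee_rot: [-1.571, -0.0, -1.513]
force: [0.7, 0.1, -1.0]
width: 34.6
```

```bash
python3 - <<'E'
from h import *
c=snap("wrist","w3",1.5);st()
E
```

```text
t 4.25 [579.3 -37.1 152.3] yaw -86.73 F [-0.6 -0.4 -1.6] w 34.3
```

View pics/w3.png

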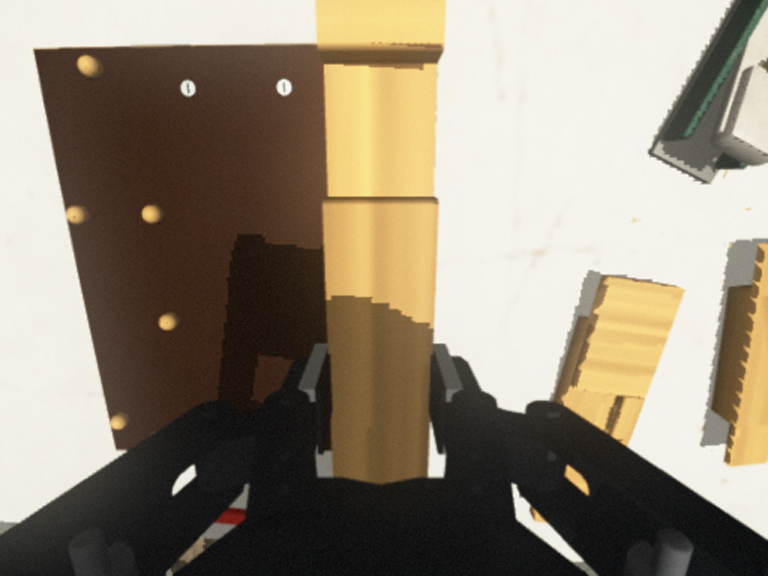

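Emit:
send_rows(
  motion=[
    [[1,-45,0,0,0],[1,-43,-30,0,0],[1,0,0,0,0],[1,0,0,0,0],[1,0,0,0,0]],
  ],
)

```text
clock: 4.75
tool_pos: [574.1, 48.5, 180.4]
ee_rot: [-1.572, -0.0, -1.514]
force: [-0.2, 0.2, -1.6]
width: 34.7
```

```bash
cat >> h.py <<'E'
def pins(c,z=28):
    im=c["color"];hsv=cv2.cvtColor(im,cv2.COLOR_BGR2HSV);out=[]
    m=((hsv[...,1]>60)&(hsv[...,0]<28)&(hsv[...,0]>8)&(hsv[...,2]>130)).astype(np.uint8)*255
    for k in cv2.findContours(m,cv2.RETR_EXTERNAL,cv2.CHAIN_APPROX_NONE)[0]:
        if 25<cv2.contourArea(k)<500:
            (x,y),r=cv2.minEnclosingCircle(k)
            if cv2.contourArea(k)>.5*np.pi*r*r: out.append([x,y,r,*cast(c,[[x,y]],z)[0]])
    return np.array(out)
E
python3 - <<'E'
from h import *
c=snap("wrist","w4",1.5);st();print(pins(c).round(1))
E
```

```text
t 4.8 [574.   48.4 180.3] yaw -86.75 F [-0.9  0.5 -1.7] w 34.6
[[341.7 268.    4.3 470.6 -66.4]
 [304.  205.5   4.7 548.8 -10.9]
 [191.9 139.3   5.2 616.4 117.6]
 [144.9 139.6   5.3 613.3 168.3]
 [354.  139.    5.4 626.9 -56.6]
 [307.2 138.9   5.3 624.   -6.1]
 [160.7  48.7   6.  703.4 148.5]
 [337.   48.    6.1 714.1 -25.9]]
```

View pics/w4.png

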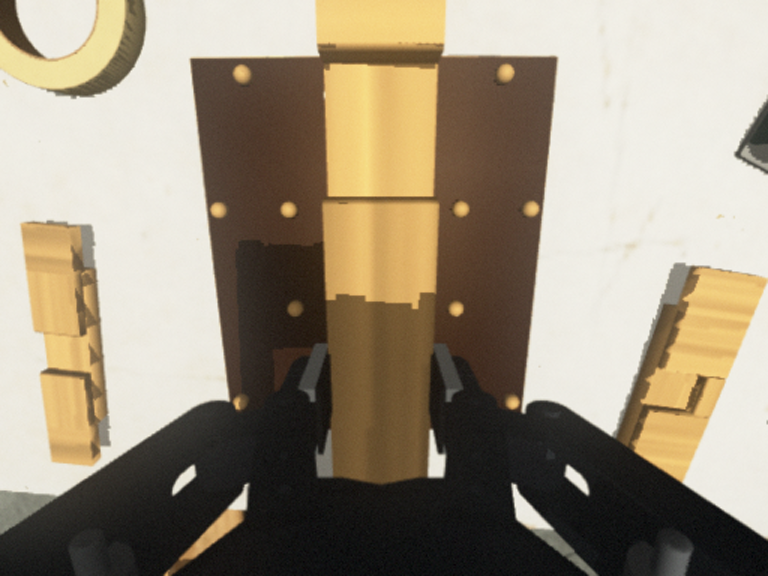

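Emit:
send_rows(
  motion=[
    [[1,0,0,-45,0],[1,0,0,-45,0],[1,0,0,-40,0],[1,0,0,0,0],[1,0,0,0,0],[1,0,0,0,0]],
  ],
)

```text
clock: 5.4
tool_pos: [446.1, 41.7, 181.1]
ee_rot: [-1.569, -0.0, -1.513]
force: [0.4, -0.3, -1.1]
width: 34.5
```

```bash
python3 - <<'E'
from h import *
c=snap("wrist","w5",1.5);st();print(pins(c).round(1))
hsv=cv2.cvtColor(c["color"],cv2.COLOR_BGR2HSV)
c=arm.read_camera("top");print(pins(c)[:0])
E
```

```text
t 5.45 [446.1  41.9 181.1] yaw -86.7 F [ 0.7  0.2 -2. ] w 34.4
[[323.8 258.2   4.4 354.9 -49.4]
 [328.3 181.7   4.7 450.6 -42. ]
 [149.2 167.2   4.7 455.5 158.6]
 [352.4 166.5   4.9 469.4 -66.4]
 [310.5  88.    5.3 547.8 -10.7]
 [189.9  88.2   5.2 540.4 113.1]
 [366.8   4.7   5.7 626.3 -56.5]
 [314.5   4.5   5.7 623.2  -6.2]
 [185.    5.    5.8 615.6 117.8]
 [132.6   5.7   5.9 612.6 168.4]]
[]
```

View pics/w5.png

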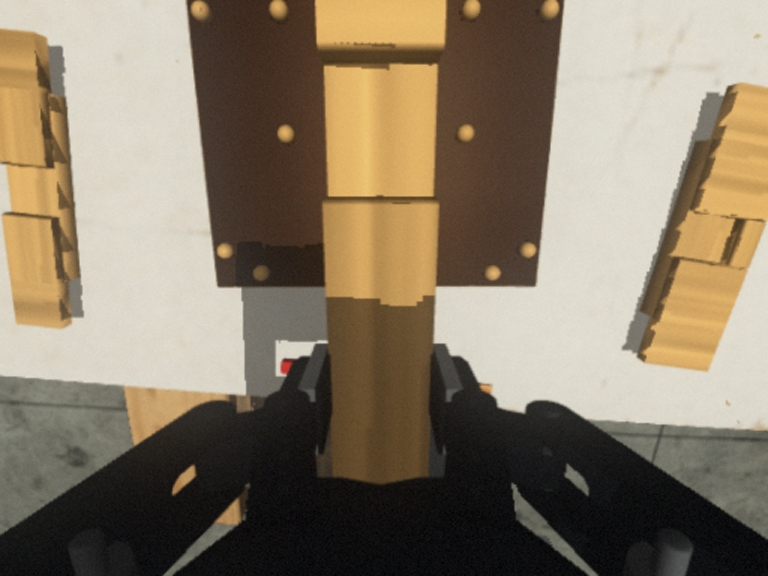

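```bash
python3 - <<'E'
from h import *
c=arm.read_camera("wrist");s=st();p=s["tool_pos"];y=s["ee_rot"][2]
ez=np.array([-np.sin(y),np.cos(y)]);ex=np.array([np.cos(y),np.sin(y)])
g=cv2.cvtColor(c["color"],cv2.COLOR_BGR2GRAY).astype(int);print(g[24:44,254],g[126:140,254])
for px in ([254,132],[254,30]):
    d=cast(c,[px],p[2]+14)[0]-p[:2];print(px,d@ez,d@ex)
for px in ([216.5,110],[291,110]):
    d=cast(c,[px],p[2]+14)[0]-p[:2];print(px,d@ez,d@ex)
E
```

```text
t 5.55 [445.8  42.1 180.9] yaw -86.68 F [ 0.9 -0.4 -1. ] w 34.5
[191 188 188 194 173 120  91 108  99  82  67  63  66  67  65  62  62  66
  77  88] [176 174 174 172 150  81  67  87 102 121 142 148 151 149]
[254, 132] 62.79897153415685 -0.2048149808311508
[254, 30] 105.59296065202939 -0.2609169305532305
[216.5, 110] 72.68343607890101 -17.440702323421
[291, 110] 72.70354736886608 16.775322151791976
```

Emit:
send_rows(
  motion=[
    [[1,28,0,44,-0.2],[1,28,0,44,0],[1,28.4,40,43,0],[1,0,46,0,0],[1,0,40,0,0],[1,0,0,0,0],[1,0,0,0,0],[1,0,0,0,0]],
  ],
)

```text
clock: 6.35
tool_pos: [568.0, -25.9, 66.3]
ee_rot: [-1.568, -0.0, -1.509]
force: [1.0, -0.1, -1.1]
width: 34.1
```

```bash
cat >> h.py <<'E'
def goto(x,y,z,yaw):
    "tool shift needed from the measured pose"
    s=st();p=s["tool_pos"];a=s["ee_rot"][2];d=np.array([x,y,z])-p
    sp=-((yaw-np.degrees(a)+180)%360-180);b=a-np.radians(sp)
    for n,t in(("spin last",a),("spin first",b)): print(n,"dx %.1f dy %.1f dz %.1f spin %.2f"%(np.cos(t)*d[0]+np.sin(t)*d[1],-d[2],-np.sin(t)*d[0]+np.cos(t)*d[1],sp))
E
python3 - <<'E'
from h import *
goto(581.4,-34.7,31,-86.5)
E
```

```text
t 6.35 [568.  -25.9  66.3] yaw -86.43 F [ 1.  -0.1 -1.1] w 34.1
spin last dx 9.6 dy 35.3 dz 12.8 spin 0.07
spin first dx 9.6 dy 35.3 dz 12.8 spin 0.07
```

Emit:
send_rows(
  motion=[
    [[1,9.6,10,12.8,0],[1,0,0,0,0],[1,0,0,0,0],[1,0,0,0,0]],
  ],
)

```text
clock: 6.75
tool_pos: [579.9, -34.5, 55.6]
ee_rot: [-1.569, -0.0, -1.509]
force: [0.5, -0.6, -1.0]
width: 34.5
```

```bash
python3 - <<'E'
from h import *
c=snap("wrist","w6",1.5)
goto(581.4,-34.7,31,-86.5);print(pins(c).round(1))
E
```

```text
t 6.8 [579.7 -34.5  55.4] yaw -86.43 F [ 0.7 -0.4 -2. ] w 34.6
spin last dx 0.4 dy 24.4 dz 1.6 spin 0.07
spin first dx 0.3 dy 24.4 dz 1.6 spin 0.07
[[  7.3 349.1   6.5 458.1 157.6]
 [ 47.3 261.    7.9 541.4 111.7]
 [ 23.1 156.4   9.2 616.3 116.5]]
```

View pics/w6.png

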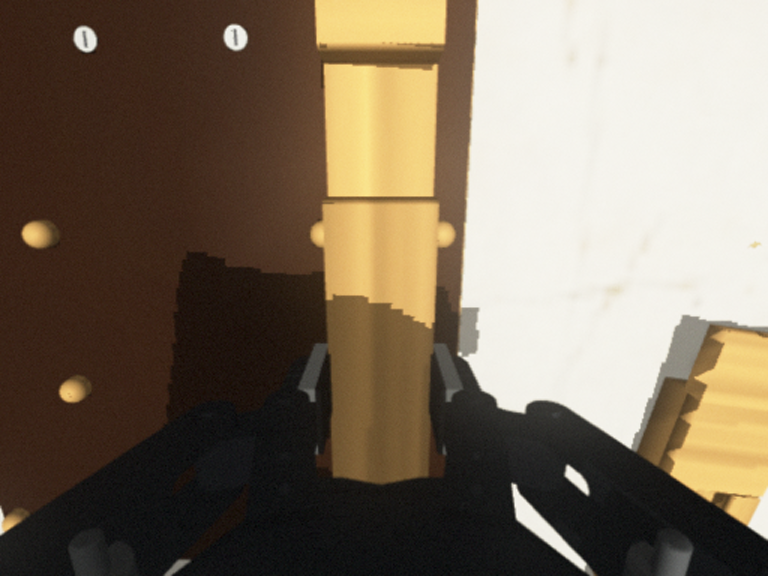

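```bash
python3 - <<'E'
from h import *
c=arm.read_camera("wrist");s=st();p=s["tool_pos"];y=s["ee_rot"][2];ex=np.array([np.cos(y),np.sin(y)])
hsv=cv2.cvtColor(c["color"],cv2.COLOR_BGR2HSV);m=(hsv[...,1]>60)&(hsv[...,0]<28)&(hsv[...,0]>8)&(hsv[...,2]>130)
for r in(154,156,158):
    q=np.flatnonzero(m[r,190:320])+190;print(r,q[0],q[-1])
    for z in(23,28):print(z,[(round(float((cast(c,[[u,r]],z)[0]-p[:2])@ex),1)) for u in(q[0]-.5,q[-1]+.5)])
E
```

```text
t 6.85 [579.7 -34.5  55.1] yaw -86.43 F [-0.6  0.3 -1.3] w 34.7
154 207 309
23 [-31.0, 35.9]
28 [-30.2, 34.8]
156 207 309
23 [-31.1, 35.9]
28 [-30.2, 34.9]
158 207 309
23 [-31.1, 36.0]
28 [-30.3, 35.0]
```

Emit:
send_rows(
  motion=[
    [[1,0.6,8,1.6,0],[1,0,6,0,0],[1,0,4,0,0],[1,0,3,0,0],[1,0,2,0,0],[1,0,1,0,0],[1,0,0,0,0],[1,0,0,0,0]],
  ],
)

```text
clock: 7.65
tool_pos: [580.9, -35.1, 31.6]
ee_rot: [-1.572, 0.0, -1.509]
force: [-6.5, 0.4, 16.1]
width: 34.5
```

```bash
python3 - <<'E'
from h import *
goto(581.4,-34.7,31,-86.5)
E
```

```text
t 7.65 [580.9 -35.1  31.6] yaw -86.45 F [-6.5  0.4 16.1] w 34.5
spin last dx -0.4 dy 0.6 dz 0.5 spin 0.05
spin first dx -0.4 dy 0.6 dz 0.5 spin 0.05
```

Emit:
send_rows(
  motion=[
    [[0.4,0,0,0,0],[0.4,0,0,0,0],[0.4,0,0,0,0],[0.3,0,-15,0,0],[0.3,0,-45,0,0],[0.3,0,-45,0,0],[0.3,0,-45,0,-8.3],[0.3,0,-20,0,-8.3],[0.3,0,0,0,-8.3],[0.3,0,0,0,-8.3]],
  ],
)

```text
clock: 8.65
tool_pos: [581.9, -35.3, 202.7]
ee_rot: [-1.568, -0.002, -0.923]
force: [0.8, -0.7, -0.6]
width: 59.7
```

Emit:
send_rows(
  motion=[
    [[0.3,0,0,0,-8.3],[0.3,0,0,0,-8.3],[0.3,0,0,0,-8.3],[0.3,0,0,0,-8.3],[0.3,0,0,0,-8.3],[0.3,0,0,0,-8.3],[0.3,0,0,0,-8.3],[0.3,0,0,0,-8.3],[0.3,0,0,0,-8.3],[0.3,0,0,0,-8.3]],
  ],
)

```text
clock: 9.65
tool_pos: [581.3, -35.2, 201.3]
ee_rot: [-1.571, -0.001, 0.525]
force: [0.5, 0.1, -0.0]
width: 59.7
```

Emit:
send_rows(
  motion=[
    [[0.3,0,0,0,-8.3],[0.3,0,0,0,-8.3],[0.3,0,0,0,-8.3],[0.3,0,0,0,-8.3],[0.3,0,0,0,-8.3],[0.3,0,0,0,-8.3],[0,0,0,0,0],[0,0,0,0,0]],
  ],
)

```text
clock: 10.45
tool_pos: [581.4, -35.2, 200.9]
ee_rot: [-1.571, -0.0, 1.385]
force: [-0.6, -0.5, -0.2]
width: 85.1
```

```bash
python3 - <<'E'
from h import *
c=snap("wrist","w7",1.5);goto(539,402.5,200,78.8);print(arm.get_state()["joints"].round(2))
E
```

```text
t 10.5 [581.4 -35.2 200.8] yaw 79.35 F [-0.2  0.7 -0.7] w 85.1
spin last dx 422.3 dy 0.8 dz 122.6 spin 0.55
spin first dx 421.1 dy 0.8 dz 126.6 spin 0.55
[-0.08  0.4   1.75  0.    0.99 -1.47]
```

View pics/w7.png

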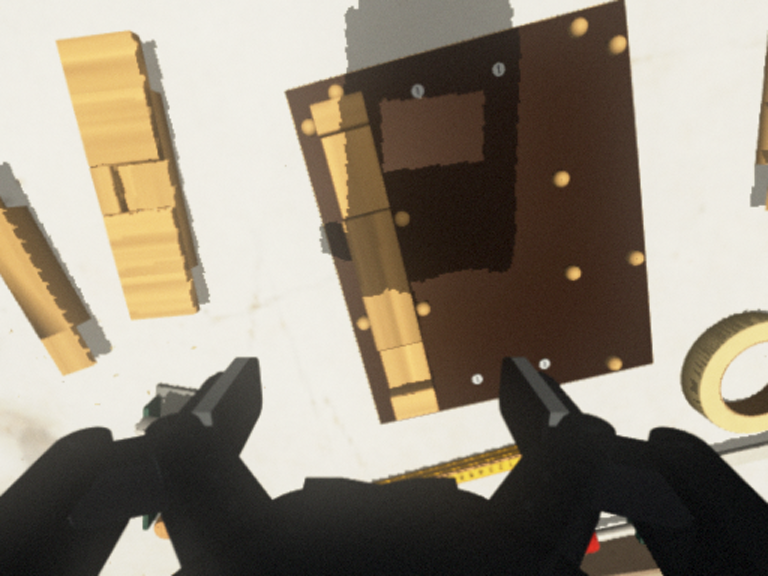

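Emit:
send_rows(
  motion=[
    [[0,42,0,12.6,0.5],[0,42,0,12.6,0],[0,42,0,12.6,0],[0,42,0,12.6,0],[0,42,0,12.6,0],[0,42,0,12.6,0],[0,42,0,12.6,0],[0,42,0,12.6,0],[0,42,0,12.6,0],[0,42,0,12.6,0]],
  ],
)

```text
clock: 11.5
tool_pos: [536.6, 402.8, 200.5]
ee_rot: [-1.571, 0.0, 1.377]
force: [0.6, -0.8, 0.0]
width: 85.7
```

Emit:
send_rows(
  motion=[
    [[0,0,0,0,0],[0,0,0,0,0]],
  ],
)

```text
clock: 11.7
tool_pos: [536.4, 401.7, 200.0]
ee_rot: [-1.571, 0.001, 1.38]
force: [-0.1, -1.1, -0.3]
width: 85.1
```

```bash
python3 - <<'E'
from h import *
c=snap("wrist","w8",1.5);woods(c);goto(539,402.5,14,78.8);print(arm.get_state()["joints"].round(2))
E
```

```text
(56, 158, 60, 119) [551.  173.9 163.2  34.3] 5.5
(243, 67, 34, 187) [526.5 411.  220.9  35.9] -11.0
(125, 60, 69, 180) [492.2 304.8 208.2  42.5] -3.4
(24, 0, 94, 26) [329.1 251.1  97.3  23.1] 78.1
t 11.75 [536.7 400.7 200. ] yaw 79.01 F [ 0.3 -0.7 -0.7] w 85.2
spin last dx 2.3 dy 186.0 dz -1.9 spin 0.21
spin first dx 2.3 dy 186.0 dz -1.9 spin 0.21
[ 0.62  0.52  1.55 -0.    1.07 -0.76]
```

Emit:
send_rows(
  motion=[
    [[0,7.9,0,-2.3,0],[0.2,0,45,0,0],[0.2,0,45,0,0],[0.2,0,45,0,0],[0.2,0,40,0,0],[0.2,0,11,0,0],[0.2,0,0,0,0],[0.2,0,0,0,0]],
  ],
)

```text
clock: 12.55
tool_pos: [542.3, 408.8, 16.1]
ee_rot: [-1.573, -0.002, 1.379]
force: [0.6, 0.1, 0.4]
width: 68.0
```

```bash
python3 - <<'E'
from h import *
c=snap("wrist","w9",1.5);woods(c);goto(540.5,408,14,79)
E
```

```text
(208, 0, 85, 324) [506.9 414.6 164.6  36.1] -11.2
(0, 0, 120, 310) [480.5 309.8 153.5  52.8] -3.5
t 12.6 [542.5 409.2  16.8] yaw 79.01 F [-0.4 -0.1  1.1] w 68.1
spin last dx -1.5 dy 2.8 dz 1.8 spin 0.01
spin first dx -1.5 dy 2.8 dz 1.8 spin 0.01
```

View pics/w9.png

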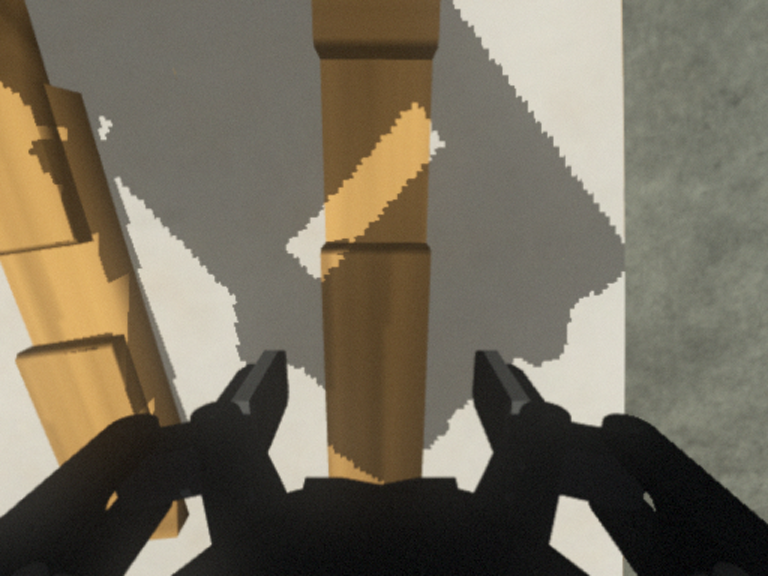

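Emit:
send_rows(
  motion=[
    [[0.3,-1,2.8,1.5,0],[1,0,0,0,0],[1,0,0,0,0],[1,0,0,0,0],[1,0,0,0,0],[1,0,0,0,0]],
  ],
)

```text
clock: 13.2
tool_pos: [539.7, 408.3, 12.9]
ee_rot: [-1.572, -0.001, 1.38]
force: [-0.2, -0.9, 6.8]
width: 34.4
```

```bash
python3 - <<'E'
from h import *
c=snap("wrist","w10");s=st();p=s["tool_pos"];y=s["ee_rot"][2]
ez=np.array([-np.sin(y),np.cos(y)]);ex=np.array([np.cos(y),np.sin(y)])
g=c["color"][:,245:262].mean((1,2));e=np.diff(g)
for a,b in((10,60),(140,185)):
  for r in a+np.argsort(-abs(e[a:b]))[:3]:
    d=cast(c,[[253,r+.5]],28)[0]-p[:2];print(r,e[r].round(1),(d@ez).round(1),(d@ex).round(1))
E
```

```text
t 13.25 [539.7 408.2  12.9] yaw 79.06 F [-1.  -1.7  6.3] w 34.4
43 21.7 100.6 0.5
42 6.3 100.9 0.5
33 -5.9 104.4 0.5
167 -19.2 46.7 0.5
144 -11.0 57.7 0.5
140 -10.3 59.5 0.5
```

Emit:
send_rows(
  motion=[
    [[1,0,-45,0,0],[1,0,-50,0,-7.2],[1,0,-30,0,-7.2],[1,-44.8,0,-2.6,0],[1,-44.8,0,-2.6,0],[1,-44.8,0,-2.6,0],[1,-44.8,0,-2.6,0],[1,-44.8,0,-2.6,0],[1,-44.8,0,-2.6,0],[1,0,0,0,0]],
  ],
)

```text
clock: 14.25
tool_pos: [570.9, 135.6, 136.6]
ee_rot: [-1.57, 0.001, 1.627]
force: [-0.3, 1.2, -1.1]
width: 34.5
```

Emit:
send_rows(
  motion=[
    [[1,0,0,0,0],[1,0,0,0,0]],
  ],
)

```text
clock: 14.45
tool_pos: [570.8, 141.0, 136.6]
ee_rot: [-1.571, -0.0, 1.631]
force: [-1.1, 0.5, -0.9]
width: 34.6
```

```bash
python3 - <<'E'
from h import *
c=snap("wrist","w11");goto(571.7,141.1,56,93.5)
E
```

```text
t 14.5 [570.8 141.4 136.6] yaw 93.52 F [ 0.1  0.2 -1. ] w 34.0
spin last dx -0.3 dy 80.6 dz -0.9 spin 0.02
spin first dx -0.3 dy 80.6 dz -0.9 spin 0.02
```

Emit:
send_rows(
  motion=[
    [[1,-0.3,40,-0.9,0],[1,0,40,0,0],[1,0,0,0,0],[1,0,0,0,0],[1,0,0,0,0]],
  ],
)

```text
clock: 15.0
tool_pos: [573.1, 141.0, 58.3]
ee_rot: [-1.574, -0.0, 1.632]
force: [1.0, 0.9, -0.6]
width: 34.7
```

```bash
python3 - <<'E'
from h import *
c=snap("wrist","w12",1.5);goto(571.7,141.1,31,93.5);print(pins(c).round(1))
E
```

```text
t 15.05 [573.3 140.9  58.6] yaw 93.49 F [ 0.1 -0.2 -1.6] w 34.6
spin last dx 0.3 dy 27.6 dz 1.5 spin -0.01
spin first dx 0.3 dy 27.6 dz 1.5 spin -0.01
[[ 51.2 272.5   7.7 622.1  -4.7]
 [213.5 170.5   4.3 538.4 113.7]
 [ 27.7 172.7   9.  547.3  -9.4]]
```

View pics/w12.png

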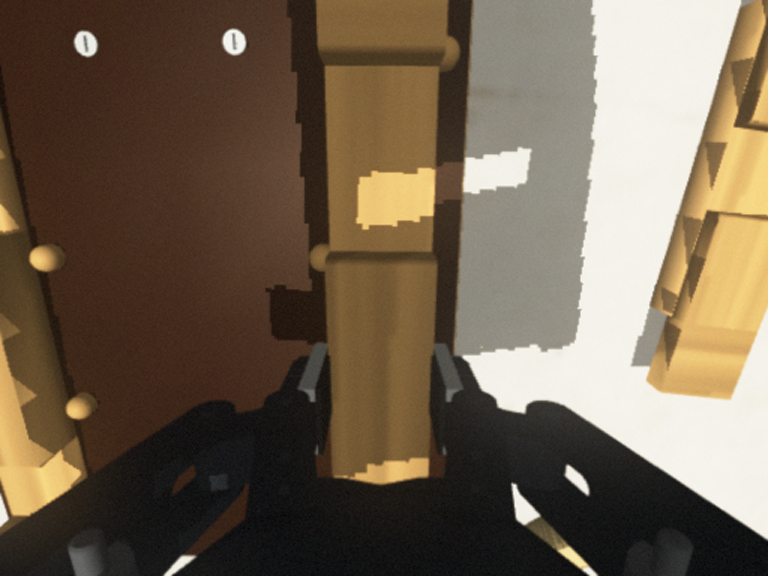

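Emit:
send_rows(
  motion=[
    [[1,0.3,10,1.5,0],[1,0,7,0,0],[1,0,4,0,0],[1,0,3,0,0],[1,0,2.5,0,0],[1,0,1.5,0,0],[1,0,0,0,0],[1,0,0,0,0]],
  ],
)

```text
clock: 15.85
tool_pos: [570.1, 140.2, 30.8]
ee_rot: [-1.57, 0.0, 1.631]
force: [-9.1, -2.4, 24.4]
width: 34.7
```

```bash
python3 - <<'E'
from h import *
goto(571.7,141.1,31,93.5)
E
```

```text
t 15.85 [570.1 140.2  30.8] yaw 93.44 F [-9.1 -2.4 24.4] w 34.7
spin last dx 0.8 dy -0.2 dz -1.6 spin -0.06
spin first dx 0.8 dy -0.2 dz -1.6 spin -0.06
```

Emit:
send_rows(
  motion=[
    [[0.4,0,0,0,0],[0.4,0,0,0,0],[0.4,0,0,0,0],[0.3,0,-15,0,0],[0.3,0,-50,0,0],[0.2,0,-50,0,6.7],[0.2,38.8,-35,21.7,0],[0.2,38.8,0,21.7,0],[0,38.8,0,21.7,0],[0,38.8,0,21.7,0]],
  ],
)

```text
clock: 16.85
tool_pos: [494.1, 296.8, 176.0]
ee_rot: [-1.572, -0.001, 1.513]
force: [0.8, 0.2, -0.2]
width: 85.6
```

Emit:
send_rows(
  motion=[
    [[0,0,0,0,0],[0,0,0,0,0],[0,0,0,0,0]],
  ],
)

```text
clock: 17.15
tool_pos: [494.9, 295.0, 174.8]
ee_rot: [-1.571, 0.0, 1.514]
force: [0.1, -0.3, 0.8]
width: 85.3
```

```bash
python3 - <<'E'
from h import *
c=snap("wrist","w13",1.5);woods(c);goto(492,301,5,86.8)
E
```

```text
(0, 257, 30, 72) [627.7 -17.4 110.6  36.9] -18.6
(60, 134, 101, 144) [515.6 142.1 167.3  87.2] 7.9
(242, 79, 36, 186) [492.3 301.9 206.9  35.8] -3.3
(127, 0, 103, 21) [323.8 234.4  96.   16.8] 86.4
t 17.2 [495.1 294.6 174.7] yaw 86.69 F [ 0.6 -0.2 -0.4] w 85.3
spin last dx 6.2 dy 169.7 dz 3.5 spin -0.11
spin first dx 6.2 dy 169.7 dz 3.5 spin -0.11
```

View pics/w13.png

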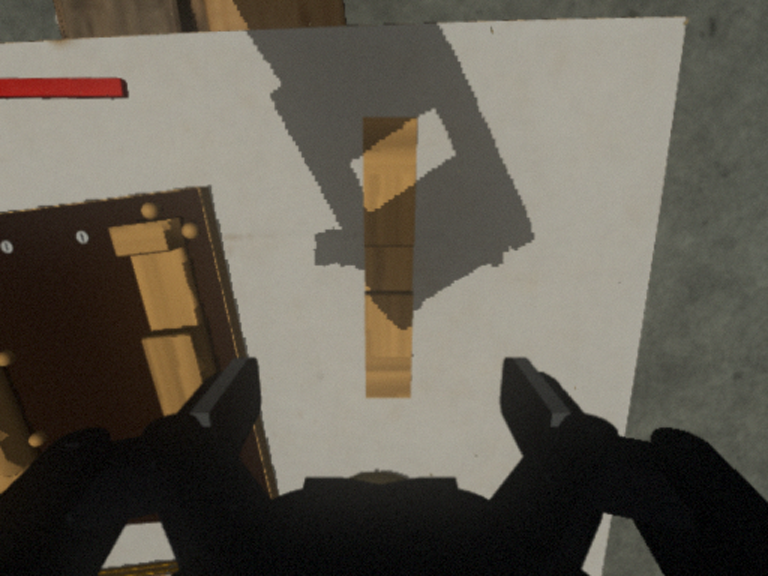

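Emit:
send_rows(
  motion=[
    [[0,7.1,0,3.2,0],[0.2,0,45,0,0],[0.2,0,45,0,0],[0.2,0,45,0,0],[0.2,0,25,0,0],[0.2,0,5,0,0],[0.2,0,0,0,0],[0.2,0,0,0,0],[0.2,0,0,0,0]],
  ],
)

```text
clock: 18.1
tool_pos: [493.1, 303.4, 11.2]
ee_rot: [-1.573, -0.002, 1.514]
force: [0.6, 0.6, 0.1]
width: 68.5
```

```bash
python3 - <<'E'
from h import *
goto(492.3,301.9,5.5,86.7)
E
```

```text
t 18.1 [493.1 303.4  11.2] yaw 86.74 F [0.6 0.6 0.1] w 68.5
spin last dx -1.5 dy 5.7 dz 0.7 spin 0.04
spin first dx -1.5 dy 5.7 dz 0.7 spin 0.04
```

Emit:
send_rows(
  motion=[
    [[0.2,-1.5,5,0.7,0],[0.3,0,0,0,0],[1,0,0,0,0],[1,0,0,0,0],[1,0,0,0,0],[1,0,0,0,0],[1,0,0,0,0]],
  ],
)

```text
clock: 18.8
tool_pos: [491.4, 301.5, 4.9]
ee_rot: [-1.571, -0.0, 1.514]
force: [-0.6, -1.0, 6.6]
width: 34.5
```

```bash
python3 - <<'E'
from h import *
c=snap("wrist","w14",1.5);goto(492.3,301.9,5.5,86.7)
s=arm.get_state();p=s["tool_pos"];y=s["ee_rot"][2];ez=np.array([-np.sin(y),np.cos(y)])
g=c["color"][:,245:262].mean((1,2));e=np.diff(g)
for a,b in((0,70),(130,230)):
  for r in a+np.argsort(-abs(e[a:b]))[:4]:
    d=cast(c,[[253,r+.5]],p[2]-5.5+28)[0]-p[:2];print(r,e[r].round(1),(d@ez).round(1))
E
```

```text
t 18.85 [491.4 301.5   4.9] yaw 86.75 F [-0.6 -0.1  5.7] w 34.6
spin last dx 0.4 dy -0.6 dz -0.9 spin 0.05
spin first dx 0.4 dy -0.6 dz -0.9 spin 0.05
28 -16.2 104.2
29 -12.8 103.8
27 -2.7 104.5
11 1.6 110.2
229 -11.2 17.7
228 -3.0 18.2
156 1.9 53.0
171 -1.5 46.2
```

Emit:
send_rows(
  motion=[
    [[1,0,-45,0,0],[1,0,-50,0,8.3],[1,0,-50,0,8.3],[1,0,0,0,8.3],[1,0,0,0,8.3],[1,0,0,0,8.3],[1,0,0,0,8.3],[1,0,0,0,8.3],[1,0,0,0,8.3],[1,0,0,0,8.3]],
  ],
)

```text
clock: 19.85
tool_pos: [490.8, 301.1, 149.1]
ee_rot: [-1.571, 0.001, 0.204]
force: [-0.3, -0.5, -1.2]
width: 34.5
```

Emit:
send_rows(
  motion=[
    [[1,0,0,0,8.3],[1,25.3,0,-42,0],[1,25.3,0,-42,0],[1,25.3,0,-42,0],[1,25.3,0,-42,0],[1,25.3,0,-42,0],[1,25.3,0,-42,0],[1,0,0,0,0],[1,0,0,0,0],[1,0,0,0,0]],
  ],
)

```text
clock: 20.85
tool_pos: [658.0, 60.4, 148.8]
ee_rot: [-1.571, 0.002, 0.066]
force: [0.4, 0.1, -0.8]
width: 34.2
```

```bash
python3 - <<'E'
from h import *
goto(658.2,57.8,70,3.5)
E
```

```text
t 20.85 [658.   60.4 148.8] yaw 3.78 F [ 0.4  0.1 -0.8] w 34.2
spin last dx 0.0 dy 78.8 dz -2.6 spin 0.28
spin first dx 0.0 dy 78.8 dz -2.6 spin 0.28
```

Emit:
send_rows(
  motion=[
    [[1,0,40,-2.6,0.3],[1,0,42,0,0],[1,0,0,0,0],[1,0,0,0,0],[1,0,0,0,0]],
  ],
)

```text
clock: 21.35
tool_pos: [660.5, 58.1, 69.7]
ee_rot: [-1.571, -0.003, 0.061]
force: [-0.4, 0.7, -0.5]
width: 34.3
```

```bash
python3 - <<'E'
from h import *
c=snap("wrist","w15",1.5);goto(658.2,57.8,23,3.5)
E
```

```text
t 21.4 [660.8  57.9  70. ] yaw 3.5 F [ 0.4  0.2 -1.3] w 34.4
spin last dx -2.6 dy 47.0 dz 0.1 spin -0.00
spin first dx -2.6 dy 47.0 dz 0.1 spin -0.00
```

View pics/w15.png

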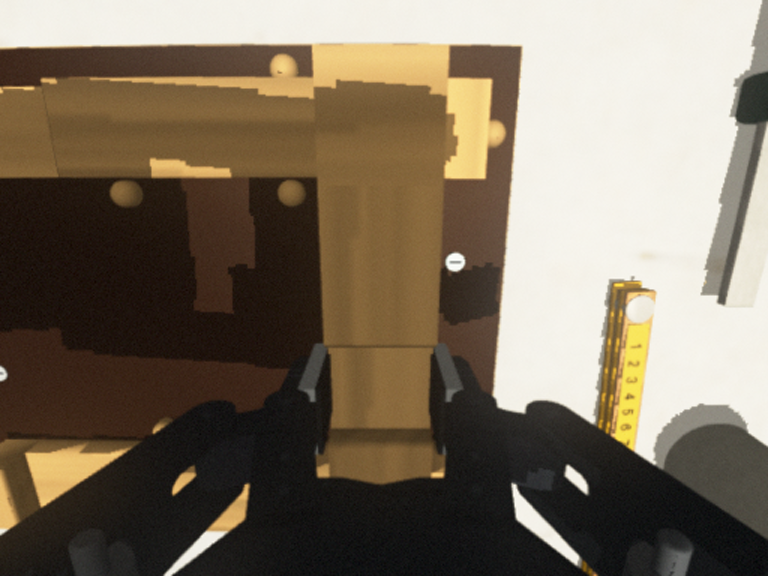

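```bash
python3 - <<'E'
from h import *
c=arm.read_camera("wrist");p=st()["tool_pos"]
a=np.radians(3.5);ux=np.array([np.cos(a),np.sin(a)]);uy=np.array([-ux[1],ux[0]]);B=np.array([577,53.2])
for px in([327.5,60],[324.5,115],[150,119],[212,119]):
    q=cast(c,[px],46)[0]-B;print(px,"board",(q@ux).round(1),(q@uy).round(1))
g=c["color"][:,:,2].astype(int);print(g[75,318:335],g[110:126,150])
E
```

```text
t 21.45 [660.8  57.7  70. ] yaw 3.49 F [ 0.   0.4 -0.8] w 34.5
[327.5, 60] board 125.9 101.3
[324.5, 115] board 126.3 71.2
[150, 119] board 22.0 68.9
[212, 119] board 59.1 68.8
[241 242 244 245 247 248 246 218 144 110 108 106 104 108 107 106 109] [122 137 205 229 227 221 215 188 120  78  76  78  77  79  71  75]
```

Emit:
send_rows(
  motion=[
    [[1,-2.2,4,0.3,0],[1,0,8,0,0],[1,0,10,0,0],[1,0,6,0,0],[1,0,5,0,0],[1,0,4,0,0],[1,0,4,0,0],[1,0,0,0,0],[1,0,0,0,0]],
  ],
)

```text
clock: 22.35
tool_pos: [657.0, 57.3, 26.4]
ee_rot: [-1.571, 0.0, 0.06]
force: [0.4, -1.0, -0.4]
width: 34.4
```

```bash
python3 - <<'E'
from h import *
goto(658.6,58,23,3.5)
E
```

```text
t 22.35 [657.   57.3  26.4] yaw 3.45 F [ 0.4 -1.  -0.4] w 34.4
spin last dx 1.6 dy 3.4 dz 0.6 spin -0.05
spin first dx 1.6 dy 3.4 dz 0.6 spin -0.05
```

Emit:
send_rows(
  motion=[
    [[1,1,1.5,0.4,0],[1,0,1.5,0,0],[1,0,1,0,0],[1,0,0,0,0],[1,0,0,0,0]],
  ],
)

```text
clock: 22.85
tool_pos: [658.2, 57.8, 23.0]
ee_rot: [-1.571, -0.0, 0.06]
force: [-1.8, 0.7, 4.9]
width: 34.2
```

```bash
python3 - <<'E'
from h import *
goto(658.6,58,23,3.5)
E
```

```text
t 22.85 [658.2  57.8  23. ] yaw 3.45 F [-1.8  0.7  4.9] w 34.2
spin last dx 0.4 dy -0.0 dz 0.1 spin -0.05
spin first dx 0.4 dy -0.0 dz 0.1 spin -0.05
```

Emit:
send_rows(
  motion=[
    [[0.5,0,0,0,0],[0.3,0,0,0,0],[0.3,0,0,0,0],[0.3,0,-15,0,0],[0.3,0,-45,0,0],[0.2,0,-45,0,-8.2],[0,0,-45,0,-8.2],[0,0,0,0,-8.2],[0,0,0,0,-8.2],[0,0,0,0,-8.2]],
  ],
)

```text
clock: 23.85
tool_pos: [658.3, 57.8, 174.3]
ee_rot: [-1.572, -0.002, 0.782]
force: [0.6, 0.2, -0.9]
width: 85.6
```

Emit:
send_rows(
  motion=[
    [[0,0,0,0,-8.2],[0,0,0,0,-8.2],[0,0,0,0,-8.2],[0,0,0,0,-8.2],[0,0,0,0,-8.2],[0,-40.7,0,21.4,0],[0,-40.7,0,21.4,0],[0,-40.7,0,21.4,0],[0,-40.7,0,21.4,0],[0,-40.7,0,21.4,0]],
  ],
)

```text
clock: 24.85
tool_pos: [534.3, -137.9, 173.6]
ee_rot: [-1.572, 0.0, 1.492]
force: [0.3, -0.6, -0.4]
width: 85.6
```

Emit:
send_rows(
  motion=[
    [[0,-40.7,0,21.4,0],[0,-40.7,0,21.4,0],[0,0,0,0,0],[0,0,0,0,0],[0,0,0,0,0]],
  ],
)

```text
clock: 25.35
tool_pos: [486.7, -214.0, 173.1]
ee_rot: [-1.572, 0.0, 1.492]
force: [0.8, -0.5, 1.3]
width: 85.4
```

```bash
python3 - <<'E'
from h import *
c=snap("wrist","w16",1.5);woods(c);goto(484.5,-213,5,85.1);print(arm.get_state()["joints"].round(2))
E
```

```text
(461, 279, 51, 41) [665.6  71.8  69.8  62.3] 11.3
(123, 153, 75, 145) [ 534.5 -318.7  178.5   38.3] 9.0
(370, 129, 73, 165) [544.6 -43.1 206.2  78.2] 3.5
(231, 80, 54, 187) [ 485.6 -209.4  207.7   53.8] -5.1
t 25.4 [ 486.8 -213.6  172.9] yaw 85.51 F [-0.4 -0.1  0.1] w 85.5
spin last dx 0.4 dy 167.9 dz 2.3 spin 0.41
spin first dx 0.4 dy 167.9 dz 2.3 spin 0.41
[-0.44  0.37  1.88  0.    0.89 -1.93]
```

Emit:
send_rows(
  motion=[
    [[0,4.1,0,1.5,0.6],[0,0,45,0,0],[0,0,45,0,0],[0,0,45,0,0],[0,0,25,0,0],[0,0,4,0,0],[0,0,0,0,0],[0,0,0,0,0],[0,0,0,0,0]],
  ],
)

```text
clock: 26.3
tool_pos: [486.2, -210.5, 10.1]
ee_rot: [-1.574, 0.001, 1.481]
force: [0.6, -0.1, -0.4]
width: 85.6
```

```bash
python3 - <<'E'
from h import *
c=snap("wrist","w17",1.5);goto(485.6,-209.4,5.5,84.9);woods(c)
E
```

```text
t 26.35 [ 486.  -210.5   10. ] yaw 84.86 F [-0.4 -0.1 -0.8] w 85.1
spin last dx 1.0 dy 4.5 dz 0.5 spin -0.04
spin first dx 1.0 dy 4.5 dz 0.5 spin -0.04
(65, 342, 54, 42) [ 548.6 -315.6   34.6   31.7] 86.3
(0, 198, 98, 111) [ 474.  -324.1   58.    51. ] 11.0
(467, 137, 45, 173) [483.2 -89.2  95.9  16.3] 3.5
(188, 30, 131, 294) [ 454.5 -206.9  146.2   54.5] -5.1
```

Emit:
send_rows(
  motion=[
    [[0,1,4.5,0.5,0],[0.1,0,0,0,0],[1,0,0,0,0],[1,0,0,0,0],[1,0,0,0,0],[1,0,0,0,0],[1,0,0,0,0]],
  ],
)

```text
clock: 27.05
tool_pos: [484.5, -209.2, 4.4]
ee_rot: [-1.571, 0.0, 1.481]
force: [-1.4, -0.5, 5.9]
width: 52.5
```

```bash
python3 - <<'E'
from h import *
c=snap("wrist","w18",1.5);goto(485.6,-209.4,5.5,84.9)
s=arm.get_state();p=s["tool_pos"];y=s["ee_rot"][2];ez=np.array([-np.sin(y),np.cos(y)])
g=c["color"][:,235:275].mean((1,2));e=np.diff(g)
for a,b in((0,70),(200,240)):
  for r in a+np.argsort(-abs(e[a:b]))[:4]:
    d=cast(c,[[253,r+.5]],p[2]-5.5+28)[0]-p[:2];print(r,e[r].round(1),(d@ez).round(1))
E
```

```text
t 27.1 [ 484.6 -209.3    4.4] yaw 84.85 F [-2.9  0.1  5.7] w 52.2
spin last dx -0.0 dy -1.1 dz -1.0 spin -0.05
spin first dx -0.0 dy -1.1 dz -1.0 spin -0.05
29 -34.3 103.9
30 -26.5 103.5
7 -6.3 111.6
17 -5.0 108.1
232 14.6 16.1
230 -9.9 17.2
229 -2.2 17.7
231 -2.2 16.6
```

Emit:
send_rows(
  motion=[
    [[1,0,-45,0,0],[1,0,-50,0,8.1],[1,0,-40,0,8.1],[1,0,0,0,8.1],[1,0,0,0,8.1],[1,0,0,0,8.1],[1,0,0,0,8.1],[1,0,0,0,8.1],[1,0,0,0,8.1],[1,0,0,0,8.1]],
  ],
)

```text
clock: 28.1
tool_pos: [484.1, -209.0, 138.6]
ee_rot: [-1.57, 0.001, 0.203]
force: [-0.7, -0.4, -2.6]
width: 52.4
```

Emit:
send_rows(
  motion=[
    [[1,0,0,0,8.1],[1,5.5,0,42.5,0],[1,5.5,0,42.5,0],[1,5.5,0,42.5,0],[1,5.5,0,42.5,0],[1,5.5,0,42.5,0],[1,5.5,0,42.5,0],[1,0,0,0,0],[1,0,0,0,0],[1,0,0,0,0]],
  ],
)

```text
clock: 29.1
tool_pos: [499.9, 47.0, 138.7]
ee_rot: [-1.571, 0.001, 0.067]
force: [-0.1, -0.4, -1.8]
width: 52.7
```

```bash
python3 - <<'E'
from h import *
goto(502.1,48.4,70,3.5)
E
```

```text
t 29.1 [499.9  47.  138.7] yaw 3.84 F [-0.1 -0.4 -1.8] w 52.7
spin last dx 2.3 dy 68.7 dz 1.3 spin 0.34
spin first dx 2.3 dy 68.7 dz 1.3 spin 0.34
```

Emit:
send_rows(
  motion=[
    [[1,2.3,35,1.3,0.3],[1,0,38,0,0],[1,0,0,0,0],[1,0,0,0,0],[1,0,0,0,0]],
  ],
)

```text
clock: 29.6
tool_pos: [503.6, 48.4, 67.4]
ee_rot: [-1.571, -0.002, 0.061]
force: [-0.3, 0.2, -2.0]
width: 52.6
```

```bash
python3 - <<'E'
from h import *
c=snap("wrist","w19",1.5);goto(502.1,48.4,22.4,3.5)
E
```

```text
t 29.65 [503.7  48.6  67.6] yaw 3.5 F [-0.   0.2 -1.9] w 52.2
spin last dx -1.7 dy 45.2 dz -0.1 spin 0.00
spin first dx -1.7 dy 45.2 dz -0.1 spin 0.00
```

View pics/w19.png

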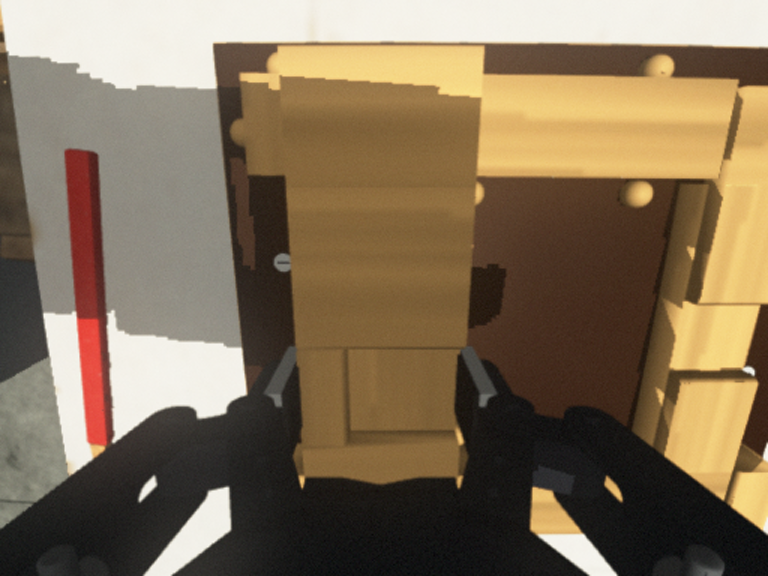

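Emit:
send_rows(
  motion=[
    [[1,-1.5,4,0,0],[1,0,8,0,0],[1,0,10,0,0],[1,0,6,0,0],[1,0,5,0,0],[1,0,4,0,0],[1,0,3,0,0],[1,0,0,0,0],[1,0,0,0,0]],
  ],
)

```text
clock: 30.55
tool_pos: [501.1, 49.0, 25.9]
ee_rot: [-1.571, -0.0, 0.062]
force: [0.7, 0.2, -2.2]
width: 52.6
```

```bash
python3 - <<'E'
from h import *
goto(502.1,48.4,22.4,3.5)
E
```

```text
t 30.55 [501.1  49.   25.9] yaw 3.56 F [ 0.7  0.2 -2.2] w 52.6
spin last dx 1.0 dy 3.5 dz -0.6 spin 0.06
spin first dx 1.0 dy 3.5 dz -0.6 spin 0.06
```

Emit:
send_rows(
  motion=[
    [[1,0.8,1.5,-0.4,0],[1,0,1.5,0,0],[1,0,1,0,0],[1,0,0,0,0],[1,0,0,0,0]],
  ],
)

```text
clock: 31.05
tool_pos: [502.0, 48.6, 22.4]
ee_rot: [-1.571, -0.001, 0.062]
force: [-2.3, -0.5, 6.0]
width: 52.6
```

```bash
python3 - <<'E'
from h import *
goto(502.1,48.4,22.4,3.5)
E
```

```text
t 31.05 [502.   48.6  22.4] yaw 3.55 F [-2.3 -0.5  6. ] w 52.6
spin last dx 0.1 dy -0.0 dz -0.2 spin 0.05
spin first dx 0.1 dy -0.0 dz -0.2 spin 0.05
```

Emit:
send_rows(
  motion=[
    [[0.1,0,0,0,0],[0.1,0,0,0,0],[0.1,0,0,0,0],[0,0,-15,0,0],[0,0,-45,0,0],[0,0,-45,0,8.4],[0,0,-45,0,8.4],[0,0,0,0,8.4],[0,0,0,0,8.4],[0,0,0,0,8.4]],
  ],
)

```text
clock: 32.05
tool_pos: [501.9, 48.6, 172.5]
ee_rot: [-1.57, -0.001, -0.677]
force: [-0.1, 0.4, -0.8]
width: 85.2
```

Emit:
send_rows(
  motion=[
    [[0,0,0,0,8.4],[0,0,0,0,8.4],[0,0,0,0,8.4],[0,0,0,0,8.4],[0,0,0,0,8.4],[0,46.7,0,-3.4,0],[0,46.7,0,-3.4,0],[0,46.7,0,-3.4,0],[0,46.7,0,-3.4,0],[0,46.7,0,-3.4,0]],
  ],
)

```text
clock: 33.05
tool_pos: [523.6, -186.4, 171.8]
ee_rot: [-1.571, 0.0, -1.404]
force: [1.0, -0.6, -0.7]
width: 85.6
```

Emit:
send_rows(
  motion=[
    [[0,46.7,0,-3.4,0],[0,46.7,0,-3.4,0],[0,46.7,0,-3.4,0],[0,0,0,0,0],[0,0,0,0,0],[0,0,0,0,0]],
  ],
)

```text
clock: 33.65
tool_pos: [536.5, -323.3, 171.4]
ee_rot: [-1.572, 0.001, -1.404]
force: [-0.1, -0.2, 0.4]
width: 85.5
```

```bash
python3 - <<'E'
from h import *
c=snap("wrist","w20",1.5);woods(c);goto(534.5,-324,12,-80.8);print(arm.get_state()["joints"].round(2))
E
```

```text
(0, 140, 32, 82) [490.7 -63.   96.4  35.2] -4.9
(239, 99, 30, 160) [ 534.3 -322.4  178.    29.9] 9.1
(469, 0, 43, 75) [ 718.5 -533.4   58.7   46.9] 0.3
(14, 0, 31, 215) [566.9 -84.  214.7  13.5] 3.2
t 33.7 [ 536.7 -323.   171.6] yaw -80.39 F [ 0.2 -0.5  1.2] w 85.5
spin last dx 0.7 dy 159.6 dz -2.3 spin 0.41
spin first dx 0.7 dy 159.6 dz -2.3 spin 0.41
[-0.56  0.5   1.67  0.    0.98  0.84]
```

Emit:
send_rows(
  motion=[
    [[0,-1,0,-2.3,0.5],[0.2,0,45,0,0],[0.2,0,45,0,0],[0.2,0,40,0,0],[0.2,0,25,0,0],[0.2,0,4,0,0],[0.2,0,0,0,0],[0.2,0,0,0,0],[0.2,0,0,0,0]],
  ],
)

```text
clock: 34.6
tool_pos: [535.8, -324.3, 14.9]
ee_rot: [-1.568, -0.002, -1.413]
force: [-0.6, -0.1, 0.4]
width: 68.5
```

```bash
python3 - <<'E'
from h import *
goto(534.3,-322.4,11,-80.9)
E
```

```text
t 34.6 [ 535.8 -324.3   14.9] yaw -80.93 F [-0.6 -0.1  0.4] w 68.5
spin last dx -2.1 dy 3.9 dz -1.2 spin -0.03
spin first dx -2.1 dy 3.9 dz -1.2 spin -0.03
```

Emit:
send_rows(
  motion=[
    [[0.2,-2.1,3.9,-1.2,0],[0.3,0,0,0,0],[1,0,0,0,0],[1,0,0,0,0],[1,0,0,0,0],[1,0,0,0,0],[1,0,0,0,0]],
  ],
)

```text
clock: 35.3
tool_pos: [533.4, -322.2, 9.4]
ee_rot: [-1.57, -0.001, -1.413]
force: [-0.9, -0.3, 5.8]
width: 28.7
```

```bash
python3 - <<'E'
from h import *
c=snap("wrist","w21",1.5);goto(534.3,-322.4,11,-80.9)
s=arm.get_state();p=s["tool_pos"];y=s["ee_rot"][2];ez=np.array([-np.sin(y),np.cos(y)])
g=c["color"][:,245:262].mean((1,2));e=np.diff(g)
for r in np.argsort(-abs(e[:160]))[:6]:
    d=cast(c,[[253,r+.5]],28)[0]-p[:2];print(r,e[r].round(1),(d@ez).round(1))
E
```

```text
t 35.35 [ 533.4 -322.2    9.4] yaw -80.96 F [-0.7  0.7  5.2] w 28.6
spin last dx 0.4 dy -1.6 dz 0.9 spin -0.06
spin first dx 0.4 dy -1.6 dz 0.9 spin -0.06
151 -33.7 54.1
65 -17.7 90.6
66 -9.7 90.2
64 -7.6 91.0
152 -6.3 53.7
28 -5.4 104.7
```

Emit:
send_rows(
  motion=[
    [[1,0,-45,0,0],[1,0,-50,0,5.5],[1,-46.5,-45,9.1,0],[1,-46.5,0,9.1,0],[1,-46.5,0,9.1,0],[1,-46.5,0,9.1,0],[1,-46.5,0,9.1,0],[1,-46.5,0,9.1,0],[1,-46.5,0,9.1,0],[1,-46.5,0,9.1,0]],
  ],
)

```text
clock: 36.35
tool_pos: [580.8, 44.8, 138.1]
ee_rot: [-1.571, 0.0, -1.509]
force: [1.3, -0.2, -0.8]
width: 28.8
```

Emit:
send_rows(
  motion=[
    [[1,0,0,0,0],[1,0,0,0,0],[1,0,0,0,0]],
  ],
)

```text
clock: 36.65
tool_pos: [580.7, 42.2, 138.0]
ee_rot: [-1.572, -0.0, -1.509]
force: [0.8, -0.4, -0.5]
width: 28.7
```

```bash
python3 - <<'E'
from h import *
goto(583.7,53.4,65,-86.5)
E
```

```text
t 36.65 [580.7  42.2 138. ] yaw -86.47 F [ 0.8 -0.4 -0.5] w 28.7
spin last dx -11.0 dy 73.0 dz 3.7 spin 0.03
spin first dx -11.0 dy 73.0 dz 3.7 spin 0.03
```

Emit:
send_rows(
  motion=[
    [[1,-11,30,3.7,0],[1,0,40,0,0],[1,0,0,0,0],[1,0,0,0,0],[1,0,0,0,0],[1,0,0,0,0]],
  ],
)

```text
clock: 37.25
tool_pos: [585.5, 53.7, 70.4]
ee_rot: [-1.568, 0.0, -1.51]
force: [-0.2, 0.1, -1.1]
width: 28.8
```

```bash
python3 - <<'E'
from h import *
c=snap("wrist","w22",1.5);goto(583.7,53.4,27.4,-86.5)
E
```

```text
t 37.3 [585.4  53.8  70.2] yaw -86.48 F [ 0.3  0.2 -0.7] w 28.6
spin last dx 0.3 dy 42.8 dz -1.7 spin 0.02
spin first dx 0.3 dy 42.8 dz -1.7 spin 0.02
```

View pics/w22.png

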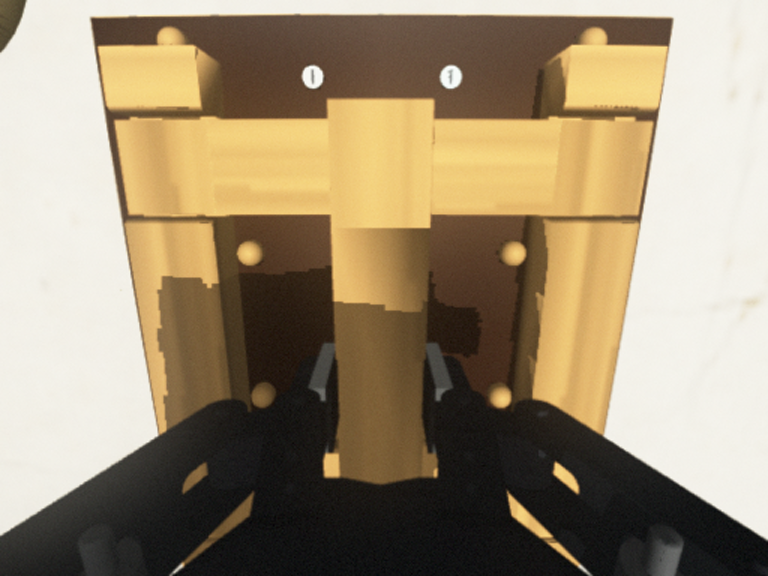

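Emit:
send_rows(
  motion=[
    [[1,0.3,4,-1.4,0],[1,0,8,0,0],[1,0,10,0,0],[1,0,6,0,0],[1,0,5,0,0],[1,0,4,0,0],[1,0,2,0,0],[1,0,0,0,0],[1,0,0,0,0]],
  ],
)

```text
clock: 38.2
tool_pos: [583.0, 53.7, 29.6]
ee_rot: [-1.571, 0.0, -1.509]
force: [0.7, 0.1, -1.3]
width: 28.8
```

```bash
python3 - <<'E'
from h import *
goto(583.7,53.4,27.4,-86.5)
E
```

```text
t 38.2 [583.   53.7  29.6] yaw -86.45 F [ 0.7  0.1 -1.3] w 28.8
spin last dx 0.4 dy 2.2 dz 0.7 spin 0.05
spin first dx 0.4 dy 2.2 dz 0.7 spin 0.05
```

Emit:
send_rows(
  motion=[
    [[1,0.3,1.5,0.6,0],[1,0,1,0,0],[1,0,0,0,0],[1,0,0,0,0]],
  ],
)

```text
clock: 38.6
tool_pos: [583.8, 53.4, 27.4]
ee_rot: [-1.57, -0.0, -1.509]
force: [-0.0, -0.8, 4.2]
width: 28.7
```

```bash
python3 - <<'E'
from h import *
goto(583.7,53.4,27.4,-86.5)
E
```

```text
t 38.6 [583.8  53.4  27.4] yaw -86.45 F [-0.  -0.8  4.2] w 28.7
spin last dx -0.0 dy 0.0 dz -0.1 spin 0.05
spin first dx -0.0 dy 0.0 dz -0.1 spin 0.05
```

Home with contact. Release, rise, and check numerically from the wrist and top views.

Emit:
send_rows(
  motion=[
    [[0.5,0,0,0,0],[0.4,0,0,0,0],[0.4,0,0,0,0],[0.4,0,-15,0,0],[0.4,0,-45,0,0],[0.3,0,-45,0,0],[0.2,0,-45,0,0],[0.2,0,-45,-30,0],[0.2,0,0,-40,0],[0.2,0,0,0,0]],
  ],
)

```text
clock: 39.6
tool_pos: [511.5, 49.0, 220.2]
ee_rot: [-1.572, -0.0, -1.509]
force: [-0.0, -0.3, -0.1]
width: 68.4
```

Emit:
send_rows(
  motion=[
    [[0.2,0,0,0,0],[0.2,0,0,0,0],[0.2,0,0,0,0]],
  ],
)

```text
clock: 39.9
tool_pos: [516.6, 49.3, 218.4]
ee_rot: [-1.571, 0.0, -1.509]
force: [-0.6, -0.3, 0.0]
width: 68.7
```

```bash
python3 - <<'E'
from h import *
c=snap("wrist","w23",1.5);st();woods(c,46)
a=np.radians(3.5);ux=np.array([np.cos(a),np.sin(a)]);uy=np.array([-ux[1],ux[0]]);B=np.array([577,53.2])
# dark-line profiles: joint lines along the muntin axis and across, in board frame at z=46
g=cv2.cvtColor(c["color"],cv2.COLOR_BGR2GRAY)
def proj(q,z):
    K=np.array([[c["fx"],0,c["cx"]],[0,c["fy"],c["cy"]],[0,0,1]])
    return cv2.projectPoints(np.float64([[*q,z]]),cv2.Rodrigues(c["R"])[0],np.float64(c["t"]),K,np.float64(c["dist_coeffs"]))[0].ravel()
def edges(axis,fixed,lo,hi,n=4):
    t=np.arange(lo,hi,.5);P=np.float32([proj(B+(ux*v+uy*fixed if axis=="x" else ux*fixed+uy*v),46) for v in t])
    v=cv2.remap(g,P[:,0].copy().reshape(1,-1),P[:,1].copy().reshape(1,-1),cv2.INTER_LINEAR).ravel().astype(int)
    e=abs(np.diff(v));i=np.sort(np.argsort(-e)[:n]);return [(float(t[k]),int(e[k])) for k in i]
print("muntin sides at x=30",edges("y",30,-30,30)); print("far end of muntin",edges("x",0,85,110))
for y in(88,-88):print("stile",y,"x far end",edges("x",y,108,135),"sides",edges("y",20 ,y-26,y+26))
print("top rail edges y=40",edges("x",40,50,110)," ends",edges("y",82,95,115),edges("y",82,-115,-95))
E
```

```text
t 39.95 [516.5  49.3 218.3] yaw -86.45 F [-0.4  0.2  0.4] w 68.1
(143, 0, 222, 233) [573.9  53.1 255.4 227.1] 3.6
muntin sides at x=30 [(14.5, 12), (15.0, 18), (15.5, 23), (16.0, 16)]
far end of muntin [(96.5, 18), (97.0, 19), (97.5, 29), (98.0, 24)]
stile 88 x far end [(118.0, 3), (124.0, 59), (124.5, 96), (125.0, 16)] sides [(70.0, 24), (70.5, 24), (106.0, 18), (106.5, 14)]
stile -88 x far end [(122.0, 4), (123.5, 3), (124.5, 98), (125.0, 71)] sides [(-114.0, 16), (-113.5, 16), (-106.0, 16), (-70.0, 16)]
top rail edges y=40 [(63.0, 24), (63.5, 19), (99.0, 19), (99.5, 33)]  ends [(103.0, 13), (103.5, 22), (104.0, 21), (114.0, 34)] [(-115.0, 28), (-114.5, 27), (-114.0, 26), (-105.5, 27)]
```

```bash
python3 - <<'E'
from station import arm
print(arm.finish_job())
E
```

```text
the job is handed in; nothing more can be done
None
```

The door frame is assembled on the pin board and the job is handed in at about 40 s on the robot's clock; no verdict came back.

I placed the right stile, left stile, top rail, bottom rail (housing opening towards the top rail) and muntin, then released them. The arm ended about 218 mm up and clear of the work.

**Height:** each piece reached the board with its underside at 18 mm by arm height. Contact forces on landing were about 4 to 24 N.

**Position:** a last wrist-camera check at the flush-top height gave these, in the board frame (the "along" offsets run away from the robot, the direction I call x):

| Piece | Measured |
|---|---|
| Stiles | about 0.5 mm along and 0.2 mm across from their berth centres |
| Top rail | x = 81.3 mm, against 82 |
| Muntin | about 0.3 mm off |
| Bottom rail | by arm pose only, within 0.5 mm |

**Not checked:** the bottom rail has no camera check after release, nor has the near half of the frame. I planned no contact with the block plane, roll of tape or folding rule and made no close pass. I did not measure their positions again at the end.

No checks failed. The camera and arm readings disagreed by 1 to 2 mm, which is within the play of the joints.

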